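# Show the saw operator the next tube, then confirm

### The arm

A 7-joint arm with a two-finger parallel gripper is mounted at the origin on the work surface. World frame = base frame: x ahead of the robot, y to its left, z up, the work surface at z = 0. Lengths are in mm, angles in rad, forces in N, time in s.
With the tool pointing down it reaches from about 425 to 1025 mm from the base axis. Payload 9.4 kg.
Tool frame: the origin (TCP) lies on the centre line of the jaws, within the pads' length; the fingertips stand 17 mm ahead of it and the grasp point (between the pads) lies 2 mm behind it; z points along the fingers, y is the direction in which the jaws open and shut (so a half turn about z gives the same grasp; the last joint's range is limited). The gripper opens to 85 mm and grips with 20 to 120 N. Pads are 22 mm wide; open, the fingers measure 114 mm over their backs; the gripper's body (76 mm by 85 mm) begins 54 mm behind the grasp point. The pads swing forward as they close: fully open they stand 13 mm farther back than shut.
Start: joints at [-0.077, 0.599, -0.003, 1.599, 0.002, 0.943, -0.08], TCP at [724.999, -0.006, 248.275] pointing down, gripper open.
Joint ranges: [-2.57, 2.57], [-0.35, 1.97], [-1.29, 1.29], [0.11, 2.56], [-1.05, 4.19], [0.11, 1.86], [-2.63, 2.63]. Speed limits (rad/s): [2.22, 2.22, 3.01, 3.01, 3.14, 3.14, 3.14].

### API

Orientations are given as a 3x3 rotation matrix whose columns are the frame's x, y, z axes.
In Python, from station import bot, viewer gives the robot as it stands. The module is installed in compiled form; this text tells all that it offers.
- The arm moves only by the tool arm_command, never from a script. Its arguments are lists of equal length, an entry for each row: "turn": the turn, a rotation vector about the tool's x, y, z in rad, a list of three; "slide": the shift along the tool's x, y, z in cm, a list of three; "jaw": the opening, from 0 (shut) to 1 (fully open). In form: {"turn": [[rx, ry, rz], ...], "slide": [[dx, dy, dz], ...], "jaw": [jaw, ...]}. A call has 1 to 20 rows; each row shifts and turns the commanded pose from where the row before left it, along the tool's axes as they then stand; what a row does not reach is not made up. A row lasts 1/12 s, in which the tool goes at most 41.7 mm and 7.16 degrees, less where a joint would pass 70% of its speed; a pose out of reach is approached as far as the arm can. A call with a gripper value outside its range is refused whole. The fingers move at their own pace and stop on an object; the grip force is fixed at half the most. Time passes only in rows, so rows that do not move let the fingers close. It gives the time, the measured TCP pose, the force and the opening at its end, in the units of the state.
- bot.read_state(): the state, without advancing time (a new reading comes with each control period).
- viewer.capture(name): name is "scene" or "side" or "wrist"; returns the picture (384x512x3 uint8, red, green, blue); there is no depth.
- viewer.get_calibration(name): a dict with "fovy" (degrees; the focal length in pixels is half the picture's height over the tangent of half this angle, whatever the lens; pixels are square), "cx", "cy" (the principal point, pixels), "R" (3x3) and "t" (3): a world point X has camera coordinates R X + t. Camera axes: x right, y down, z forward; pixel columns grow to the right and rows downward; lengths in mm; the calibration is good to about 2 mm. A picture is of the moment at which its call begins: read the wrist's pose just before it. get_calibration takes no time and is no camera call; for the wrist camera it gives the pose at the moment of the call.
- bot.close_job(): hands the job in, once; it reports no verdict.
The state is a dict: "clock": time; "joint_positions": joint angles; "qvel": joint speeds; "effort": joint torques, N m; "tcp_pos": TCP position; "eef_rot": TCP orientation; "force": force on the tool from outside, world axes, zero at the start; "ft_torque": the same for the moment, N m; "finger_gap": finger opening in mm.
Only numpy, scipy, OpenCV 4.12 (cv2) and the standard library are available. Lean on these libraries where they do the work, as an engineer would, in place of code of your own. Each camera call takes 0.05 s, during which the arm holds its last target. There are 200 camera calls.

### The job

Show the saw operator across the bench what to load next, touching none of the tubes or vices: point straight down at the mouth of the one square tube, fingertips about 3 cm above it, and stay there for two seconds or a little more, then point in the same way at the gap between the jaws of the empty vice. Then press the larger button on the button box fully down to confirm, let it spring back and move clear. Point at no other tube and not at the occupied vice (travel at least 10 cm above them), leave the smaller button alone, and leave everything else on the bench where it is.

Things in the scene. Friction and masses are not known exactly. Their poses are not given: they have to be found in the camera images.
- square_mouth (a point): centre of the upper mouth of the square steel tube offcut: 44 x 44 mm outside, 3 mm wall, 110 mm tall, open at both ends, standing loose and upright on the bench, the only square one; z up
- square_tube: the same square tube; origin at the centre of its underside
- vice_empty_top (a point): point midway between the open jaws of the empty vice, level with the jaw tops, 75 mm above the bench. Fixed blue bench vice, 90 mm wide along its y; jaws 50 mm apart along its x; 150 mm long base and a screw with a cross bar reaching 138 mm from this point along +x, away from the robot. Nothing stands above the jaw tops
- vice_empty: the same vice; origin on the bench under the jaw gap's middle
- vice_full_top (a point): the same kind of point, 75 mm above the bench, of the other blue vice, of the same shape, whose jaws grip a 34 mm round tube 120 mm long lying along its y
- vice_full: the occupied vice; origin on the bench under the jaw gap's middle
- confirm_top (a point): centre of the top of the larger button, a plain 36 mm disc in a black round collar on a fixed grey button box (85 x 140 mm, 50 mm tall); pressed straight down, it springs back
- confirm (a joint): travel of the larger button: 0 when released, 0.006 m fully down (about 5 N)
- small_top (a point): centre of the top of the smaller button, 18 mm disc in a black round collar, on the same box, 71 mm from the larger one along the box's -y
- small (a joint): travel of the smaller button: 0 when released, 0.006 m fully down
- round_big_mouth (a point): centre of the upper mouth of a round steel tube offcut, 54 mm diameter, 110 mm tall, standing loose and upright among the others
- round_big: the same round tube; origin at the centre of its underside
- round_mid_mouth (a point): centre of the upper mouth of a round steel tube offcut, 44 mm diameter, 110 mm tall, standing loose and upright among the others
- round_mid: the same round tube; origin at the centre of its underside
- round_small_mouth (a point): centre of the upper mouth of a round steel tube offcut, 34 mm diameter, 110 mm tall, standing loose and upright among the others
- round_small: the same round tube; origin at the centre of its underside
- tin: small dark jar, 34 mm diameter, 50 mm tall, standing among the tubes; origin under it; bystander
- screwdriver: screwdriver 140 mm long, lying along its x; bystander
- wrench: wrench 160 mm long, lying along its x; bystander
- oil: white bottle, 60 mm diameter, 140 mm tall, standing behind the tubes; origin under it; bystander
- mug: white mug, 80 mm diameter, 90 mm tall; origin under it; bystander
- trysquare: try square with a wooden stock 100 mm long and a 130 mm steel blade, lying flat; bystander
Mind the look-alikes: they are no part of the job. What is shaped like the round_mid but orange is not meant.

How it is judged (in metres and radians):
On the way, in this order (a step that is already met when the one before it is completed fails the run):
1. the fingertips point at the mouth of the square tube from just above and stay (horizontal distance between the grasp point and square_mouth below 0.025 m and z of the grasp point in the frame of square_mouth between 0.01 and 0.08 m), for 1.6 s.
2. the fingertips point at the jaw gap of the empty vice from just above and stay (horizontal distance between the grasp point and vice_empty_top below 0.025 m and z of the grasp point in the frame of vice_empty_top between 0.01 and 0.08 m), for 1.6 s.
3. the larger button is pressed down (value of joint confirm above 0.0045 m), for 0.05 s.
At the end, for the whole second after the job is handed in: Both pointings (fingertips within 25 mm sideways and up to 6 cm above the point, for 1.6 s) and the press (over 4.5 mm) were made; both buttons are released (under 1.5 mm), the four tubes stand upright (0.1 rad) and at rest, and no loose thing has moved 8 mm (value of joint each of confirm, small below 0.0015 m and distance of each of square_tube, round_big, round_mid, round_small, tin, screwdriver, wrench, oil, mug, trysquare from where it was at the start of the episode below 0.008 m and angle between each of square_tube, round_big, round_mid, round_small's own z axis and vertical below 0.1 rad and linear speed of each of square_tube, round_big, round_mid, round_small below 0.02 m/s); the robot touches nothing.
It fails at once if a tube or a vice is touched by the robot (contact force between any of square_tube, round_big, round_mid, round_small, vice_empty, vice_full and the fingers above 0.3 N or contact force between any of square_tube, round_big, round_mid, round_small, vice_empty, vice_full and the arm above 0.3 N).
It fails at once if the robot points at a wrong tube or at the occupied vice (grasp point within 25 mm sideways and less than 80 mm above it) ((horizontal distance between the grasp point and round_big_mouth below 0.025 m and z of the grasp point in the frame of round_big_mouth between 0.01 and 0.08 m) or (horizontal distance between the grasp point and round_mid_mouth below 0.025 m and z of the grasp point in the frame of round_mid_mouth between 0.01 and 0.08 m) or (horizontal distance between the grasp point and round_small_mouth below 0.025 m and z of the grasp point in the frame of round_small_mouth between 0.01 and 0.08 m) or (horizontal distance between the grasp point and vice_full_top below 0.025 m and z of the grasp point in the frame of vice_full_top between 0.01 and 0.08 m)).
It fails at once if the smaller button is pressed (value of joint small above 0.003 m).
It fails at once if a loose thing is moved or lifted (distance of any of square_tube, round_big, round_mid, round_small, tin, screwdriver, wrench, oil, mug, trysquare from where it was at the start of the episode above 0.01 m).
It also fails if it takes over 53 s, if anything falls off the work surface, if the arm or the gripper's body presses on something with over 40 N, if the wrist force passes 120 N, or if a joint passes its speed limit or range.

## Working session

There is one attempt and no reset: what is moved stays moved. The work goes in short steps, Python scripts to look and compute and a tool call to move; the robot and the scene stay as the last step left them, time stands still between calls to the robot, and variables do not carry over. Pictures are saved under pics/ and viewed, about 8 in all and at most 12, crops included, and the job is handed in when it is done.

Besides the shell and the picture viewer there is one more tool, called after "Request:" as a command line: name --argument value ..., lists and objects as JSON in quotes. arm_command: Moves the arm, as the interface text tells. Its arguments: {"type":"object","properties":{"turn":{"type":"array","items":{"type":"array","items":{"type":"number"}}},"slide":{"type":"array","items":{"type":"array","items":{"type":"number"}}},"jaw":{"type":"array","items":{"type":"number"}}},"required":["turn","slide","jaw"]}

```bash
mkdir -p pics; cat > h.py <<'E'
import numpy as np,cv2
from station import bot,viewer
def save(n,f):
    c=viewer.get_calibration(n);im=viewer.capture(n);cv2.imwrite('pics/'+f,im[:,:,::-1]);np.save('pics/'+f+'.npy',c,allow_pickle=True);return c
def ray(f,u,v,z):
    c=np.load('pics/'+f+'.npy',allow_pickle=True).item();R=np.array(c['R']);t=np.array(c['t'])
    F=192/np.tan(np.radians(c['fovy'])/2);d=R.T@np.array([(u-c['cx'])/F,(v-c['cy'])/F,1]);o=-R.T@t
    return (o+d*(z-o[2])/d[2]).round(1)
E
python3 - <<'E'
from h import *
for n in('scene','side','wrist'):
    c=save(n,n+'1.png');R=np.array(c['R']);print(n,c['fovy'],c['cx'],c['cy'],(-R.T@np.array(c['t'])).round(),R.round(2).tolist())
a=[cv2.imread(f'pics/{n}1.png') for n in('scene','side','wrist')]
cv2.imwrite('pics/s1.png',cv2.resize(a[0],(800,600),interpolation=2))
s=bot.read_state();print(s['clock'],s['tcp_pos'],np.round(s['eef_rot'],3).tolist())
E
```

```text
scene 51.592839202166296 262.0358898184614 185.14632015547838 [1171.  391.  743.] [[-0.57, 0.82, 0.02], [0.49, 0.36, -0.8], [-0.66, -0.45, -0.6]]
side 55.61102429038001 251.84106127451392 191.74782962672677 [252. 516. 852.] [[-0.94, -0.33, -0.02], [-0.24, 0.72, -0.66], [0.23, -0.62, -0.75]]
wrist 63.95424157410117 255.90445115842041 191.93526311083463 [726.  66. 372.] [[1.0, -0.0, -0.0], [0.0, -0.97, 0.26], [-0.0, -0.26, -0.97]]
0.15 [ 7.24679937e+02 -2.28824199e-02  2.47607413e+02] [[-0.0, 1.0, -0.001], [1.0, 0.0, -0.0], [-0.0, -0.001, -1.0]]
```

View pics/s1.png

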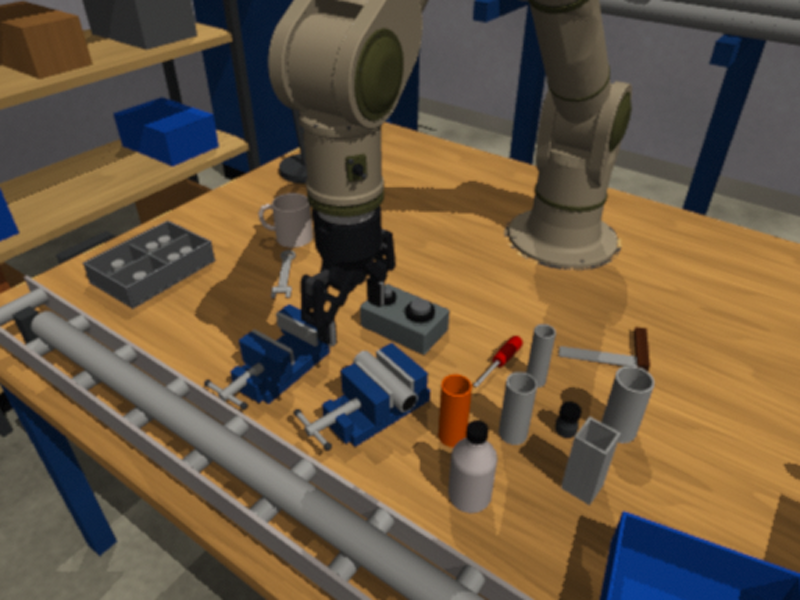

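View pics/side1.png

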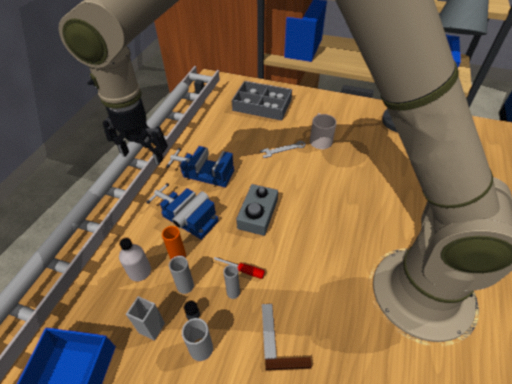

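View pics/wrist1.png

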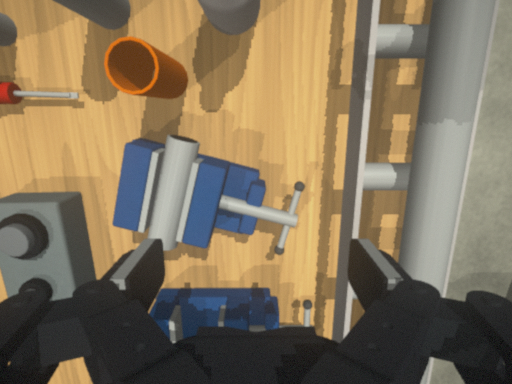

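The scene view shows the square tube's mouth at about (598,435) of 800x600, with the round tubes, the orange decoy and the bottle nearby. In the side view the square mouth is at (144,310), the empty vice at (207,166) and the larger button at (256,210). In the wrist view the larger button is at (15,238) and the occupied vice at (170,190). I'll enlarge the side view next.

```bash
python3 - <<'E'
import cv2
a=cv2.imread('pics/side1.png');b=cv2.imread('pics/scene1.png')
A=cv2.resize(a[140:240,150:290],None,fx=5.7,fy=5.7,interpolation=2)[:,:798]
cv2.imwrite('pics/c1.png',A)
B=cv2.resize(a[255:365,110:250],None,fx=4,fy=4,interpolation=2)
cv2.imwrite('pics/c2.png',B);
E
python3 - <<'E'
from h import *
print('sq',ray('side1.png',144,310,110),ray('scene1.png',382.5,278,110))
print('ve',ray('side1.png',207,166,75))
print('btn',ray('side1.png',256,209,62),ray('wrist1.png',15,238,62),ray('scene1.png',268,197,62))
E
```

```text
sq [584.1 294.  110. ] [592.8 295.8 110. ]
ve [ 649.7 -175.9   75. ]
btn [459.  -75.2  62. ] [462.1 -69.9  62. ] [463.4 -72.1  62. ]
```

View pics/c1.png

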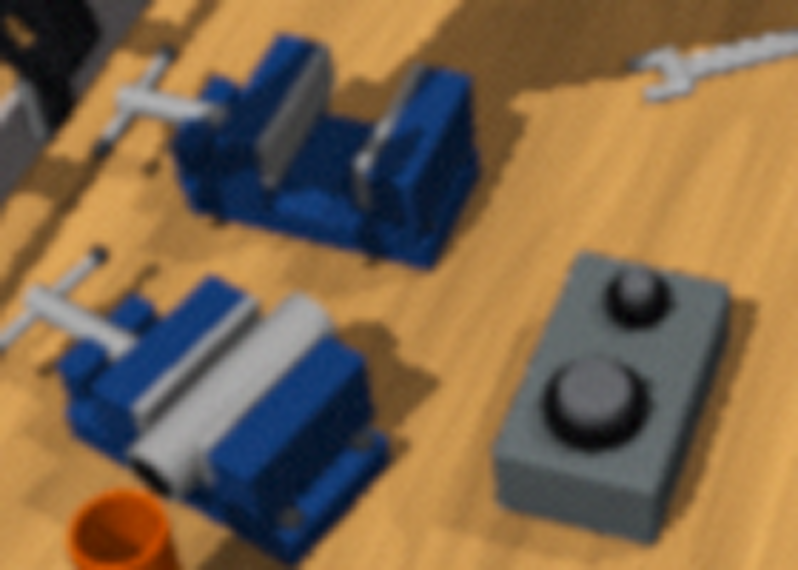

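View pics/c2.png

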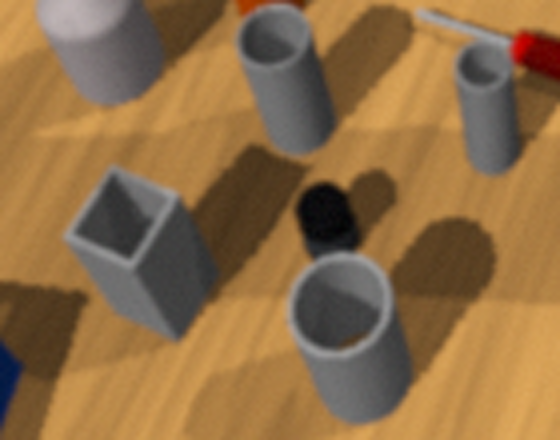

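In the crop, the square mouth's corners average (124,215.5), and the round mouths are at (340,303), (275,35) and (487,62). The empty vice's jaw gap centre is at about (342,107) and the large button at (597,392).

```bash
python3 - <<'E'
from h import *
g=lambda u,v,z,n='':print(n,ray('side1.png',u,v,z))
p=lambda u,v,z,n:g(110+u/4,255+v/4,z,n)
q=lambda u,v,z,n:g(150+u/5.7,140+v/5.7,z,n)
for c in[(115,168),(180,197),(130,262),(70,235)]:p(*c,110,'sqc')
p(124,215.5,110,'sq');p(340,303,110,'big');p(275,35,110,'mid');p(487,62,110,'small')
for c in[(325,48),(262,150),(420,68),(360,160)]:q(*c,75,'vc')
q(342,107,75,'ve');q(240,370,75,'vf');q(597,392,62,'btn');q(638,287,60,'smallb')
for c in[(583,255),(728,287),(655,498),(497,455)]:q(*c,50,'box')
for n,u,v in[('sq',598,435),('big',634,383),('mid',519,384),('small',543,332),('orange',456,384)]:print(n,ray('scene1.png',u*.64,v*.64,110))
print('bottle',ray('scene1.png',478*.64,430*.64,140))
E
```

```text
sqc [610. 272. 110.]
sqc [568.2 275.2 110. ]
sqc [575.5 314.9 110. ]
sqc [613.  312.5 110. ]
sq [591.4 293.9 110. ]
big [462.8 299.  110. ]
mid [564.3 170.3 110. ]
small [441.5 147.3 110. ]
vc [ 681.7 -248.4   75. ]
vc [ 681.1 -164.2   75. ]
vc [ 625.1 -249.7   75. ]
vc [ 628.5 -173.6   75. ]
ve [ 653.7 -207.8   75. ]
vf [627.4 -23.5  75. ]
btn [462.5 -74.8  62. ]
smallb [ 465.3 -147.3   60. ]
box [ 502.1 -167.8   50. ]
box [ 424.1 -170.2   50. ]
box [419.1 -32.   50. ]
box [498.9 -32.   50. ]
sq [593.5 296.6 110. ]
big [473.9 303.3 110. ]
mid [571.5 171.4 110. ]
small [449.  150.7 110. ]
orange [623.6  99.2 110. ]
bottle [700.8 176.5 140. ]
```

Request:
arm_command --turn '[[0, 0, 0], [0, 0, 0], [0, 0, 0], [0, 0, 0], [0, 0, 0], [0, 0, 0], [0, 0, 0], [0, 0, 0], [0, 0, 0], [0, 0, 0], [0, 0, 0], [0, 0, 0], [0, 0, 0], [0, 0, 0]]' --slide '[[1, -0.5, 0], [2, -1, 0], [2.5, -1.1, 0], [2.5, -1.1, 0], [2.5, -1.1, 0], [2.5, -1.1, 0], [2.5, -1.1, 0], [2.5, -1.1, 0], [2.5, -1.1, 0], [2.5, -1.1, 0], [2.5, -1.1, 0], [2.5, -1.1, 0], [1.5, -0.7, 0], [0, 0, 0]]' --jaw '[0, 0, 0, 0, 0, 0, 0, 0, 0, 0, 0, 0, 0, 0]'

```text
clock: 1.32
tcp_pos: [589.7, 300.8, 248.1]
eef_rot: [[-0.007, 1.0, -0.002], [1.0, 0.007, 0.002], [0.002, -0.002, -1.0]]
force: [-0.2, 0.2, -0.2]
finger_gap: 0.1
```

```bash
python3 - <<'E'
from h import *
s=bot.read_state();print(s['clock'],s['tcp_pos'],np.round(s['eef_rot'],3).tolist(),s['finger_gap'],s['force'])
save('wrist','w2.png')
E
```

```text
1.3167 [589.67271524 300.7918663  248.12046904] [[-0.007, 1.0, -0.002], [1.0, 0.007, 0.002], [0.002, -0.002, -1.0]] 0.07886531287229374 [-0.15659165  0.24521357 -0.18800212]
```

View pics/w2.png

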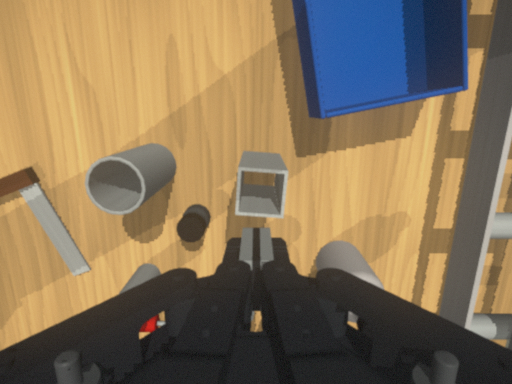

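The mouth's corners are at about (237,170), (288,171), (284,216) and (236,215), with its centre at (261,193).

```bash
python3 - <<'E'
from h import *
print(ray('w2.png',261,193,110),ray('w2.png',237,170,110),ray('w2.png',288,171,110),ray('w2.png',284,216,110),ray('w2.png',236,215,110),ray('w2.png',116,187,110))
E
```

```text
[594.8 295.3 110. ] [573.7 315.9 110. ] [618.1 315.3 110. ] [615.8 273.9 110. ] [572.4 274.5 110. ] [466.7 299.9 110. ]
```

Request:
arm_command --turn '[[0, 0, 0], [0, 0, 0], [0, 0, 0], [0, 0, 0], [0, 0, 0], [0, 0, 0], [0, 0, 0], [0, 0, 0], [0, 0, 0], [0, 0, 0], [0, 0, 0], [0, 0, 0], [0, 0, 0], [0, 0, 0], [0, 0, 0], [0, 0, 0], [0, 0, 0], [0, 0, 0], [0, 0, 0], [0, 0, 0]]' --slide '[[-0.6, 0.4, 0], [0, 0, 1], [0, 0, 2], [0, 0, 2], [0, 0, 2], [0, 0, 1.5], [0, 0, 0.6], [0, 0, 0], [0, 0, 0], [0, 0, 0], [0, 0, 0], [0, 0, 0], [0, 0, 0], [0, 0, 0], [0, 0, 0], [0, 0, 0], [0, 0, 0], [0, 0, 0], [0, 0, 0], [0, 0, 0]]' --jaw '[0, 0, 0, 0, 0, 0, 0, 0, 0, 0, 0, 0, 0, 0, 0, 0, 0, 0, 0, 0]'

```text
clock: 3.03
tcp_pos: [597.0, 289.0, 157.2]
eef_rot: [[-0.0, 1.0, -0.0], [1.0, 0.0, -0.0], [-0.0, -0.0, -1.0]]
force: [0.2, 0.8, -0.1]
finger_gap: -0.1
```

```bash
python3 - <<'E'
from h import *
save('scene','s3.png');a=cv2.imread('pics/s3.png')
cv2.imwrite('pics/s3c.png',cv2.resize(a[180:340,280:480],None,fx=3,fy=3,interpolation=2))
E
```

```text
(no output)
```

View pics/s3c.png

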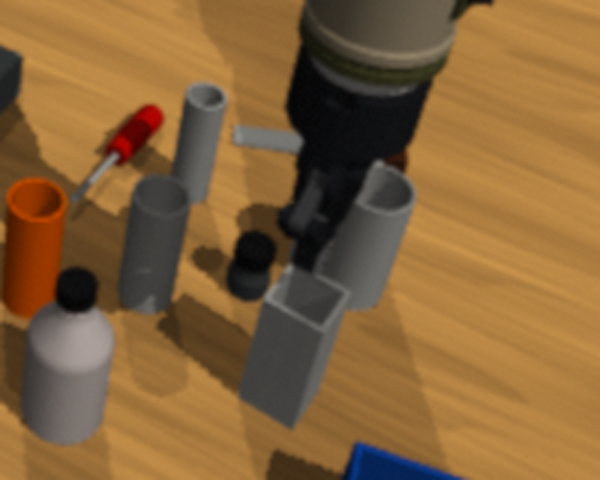

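The fingertips are just above the square mouth. I'll correct about 5 mm sideways and hold well past two seconds.

Request:
arm_command --turn '[[0, 0, 0], [0, 0, 0], [0, 0, 0], [0, 0, 0], [0, 0, 0], [0, 0, 0], [0, 0, 0], [0, 0, 0], [0, 0, 0], [0, 0, 0], [0, 0, 0], [0, 0, 0], [0, 0, 0], [0, 0, 0], [0, 0, 0], [0, 0, 0], [0, 0, 0], [0, 0, 0], [0, 0, 0], [0, 0, 0]]' --slide '[[0.6, -0.2, 0], [0, 0, 0], [0, 0, 0], [0, 0, 0], [0, 0, 0], [0, 0, 0], [0, 0, 0], [0, 0, 0], [0, 0, 0], [0, 0, 0], [0, 0, 0], [0, 0, 0], [0, 0, 0], [0, 0, 0], [0, 0, 0], [0, 0, 0], [0, 0, 0], [0, 0, 0], [0, 0, 0], [0, 0, 0]]' --jaw '[0, 0, 0, 0, 0, 0, 0, 0, 0, 0, 0, 0, 0, 0, 0, 0, 0, 0, 0, 0]'

```text
clock: 4.75
tcp_pos: [595.0, 295.0, 157.3]
eef_rot: [[0.0, 1.0, 0.0], [1.0, -0.0, -0.0], [-0.0, 0.0, -1.0]]
force: [0.5, -0.3, 0.4]
finger_gap: 0.1
```

Request:
arm_command --turn '[[0, 0, 0], [0, 0, 0], [0, 0, 0], [0, 0, 0], [0, 0, 0], [0, 0, 0], [0, 0, 0], [0, 0, 0], [0, 0, 0], [0, 0, 0], [0, 0, 0], [0, 0, 0], [0, 0, 0], [0, 0, 0], [0, 0, 0], [0, 0, 0], [0, 0, 0], [0, 0, 0], [0, 0, 0], [0, 0, 0]]' --slide '[[0, 0, -1], [0, 0, -2.5], [0, 0, -3], [0, 0, -2.5], [0, 0, -1], [-2, 0.3, 0], [-3.5, 0.4, 0], [-3.5, 0.4, 0], [-3.5, 0.4, 0], [-3.5, 0.4, 0], [-3.5, 0.4, 0], [-3.5, 0.4, 0], [-3.5, 0.4, 0], [-3.5, 0.4, 0], [-3.5, 0.4, 0], [-3.5, 0.4, 0], [-3.5, 0.4, 0], [-3.5, 0.4, 0], [-3.5, 0.4, 0], [-2.8, 0.3, 0]]' --jaw '[0, 0, 0, 0, 0, 0, 0, 0, 0, 0, 0, 0, 0, 0, 0, 0, 0, 0, 0, 0]'

```text
clock: 6.42
tcp_pos: [652.6, -211.3, 257.4]
eef_rot: [[0.002, 1.0, -0.0], [1.0, -0.002, -0.001], [-0.001, -0.0, -1.0]]
force: [0.5, -0.4, -0.3]
finger_gap: 0.2
```

Request:
arm_command --turn '[[0, 0, 0], [0, 0, 0], [0, 0, 0], [0, 0, 0], [0, 0, 0], [0, 0, 0]]' --slide '[[0, 0, 0], [0, 0, 0], [0, 0, 0], [0, 0, 0], [0, 0, 0], [0, 0, 0]]' --jaw '[0, 0, 0, 0, 0, 0]'

```text
clock: 6.92
tcp_pos: [653.2, -206.6, 257.5]
eef_rot: [[-0.002, 1.0, 0.0], [1.0, 0.002, 0.0], [0.0, 0.0, -1.0]]
force: [-0.2, 0.0, -0.3]
finger_gap: -0.0
```

```bash
python3 - <<'E'
from h import *
save('wrist','w4.png')
E
```

```text
(no output)
```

View pics/w4.png

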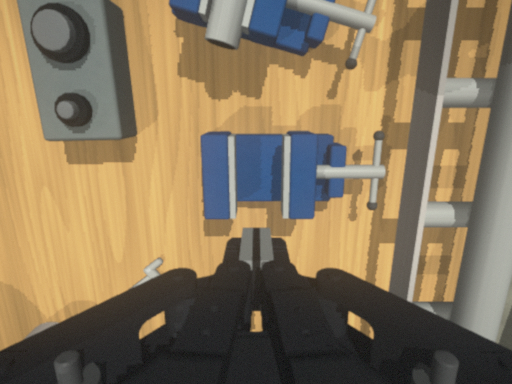

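The inner jaw edges are at columns 236 and 284 and the jaw tops span rows 133 to 219, so the gap centre is at (260,176). The larger button's top is at (58,33) and the smaller one's at (73,109).

```bash
python3 - <<'E'
from h import *
for u,v,z in[(260,176,75),(236,176,75),(284,176,75),(260,133,75),(260,219,75),(58,33,62),(73,109,62),(58,33,66)]:print(u,v,ray('w4.png',u,v,z))
E
```

```text
260 176 [ 658.2 -206.5   75. ]
236 176 [ 633.7 -206.5   75. ]
284 176 [ 682.7 -206.5   75. ]
260 133 [ 657.9 -163.3   75. ]
260 219 [ 658.4 -253.1   75. ]
58 33 [466.3 -71.3  62. ]
73 109 [ 469.9 -140.8   62. ]
58 33 [468.7 -72.1  66. ]
```

Request:
arm_command --turn '[[0, 0, 0], [0, 0, 0], [0, 0, 0], [0, 0, 0], [0, 0, 0], [0, 0, 0], [0, 0, 0], [0, 0, 0], [0, 0, 0], [0, 0, 0], [0, 0, 0], [0, 0, 0], [0, 0, 0], [0, 0, 0], [0, 0, 0], [0, 0, 0], [0, 0, 0], [0, 0, 0], [0, 0, 0], [0, 0, 0]]' --slide '[[-0.1, 0.4, 1], [0, 0, 2.5], [0, 0, 3], [0, 0, 3], [0, 0, 2.5], [0, 0, 1.2], [0, 0, 0.3], [0, 0, 0], [0, 0, 0], [0, 0, 0], [0, 0, 0], [0, 0, 0], [0, 0, 0], [0, 0, 0], [0, 0, 0], [0, 0, 0], [0, 0, 0], [0, 0, 0], [0, 0, 0], [0, 0, 0]]' --jaw '[0, 0, 0, 0, 0, 0, 0, 0, 0, 0, 0, 0, 0, 0, 0, 0, 0, 0, 0, 0]'

```text
clock: 8.63
tcp_pos: [657.0, -209.0, 122.2]
eef_rot: [[-0.0, 1.0, -0.0], [1.0, 0.0, -0.0], [-0.0, -0.0, -1.0]]
force: [0.3, 0.7, -0.8]
finger_gap: -0.2
```

Request:
arm_command --turn '[[0, 0, 0], [0, 0, 0], [0, 0, 0], [0, 0, 0], [0, 0, 0], [0, 0, 0], [0, 0, 0], [0, 0, 0], [0, 0, 0], [0, 0, 0], [0, 0, 0], [0, 0, 0], [0, 0, 0], [0, 0, 0], [0, 0, 0], [0, 0, 0]]' --slide '[[0, 0, 0], [0, 0, 0], [0, 0, 0], [0, 0, 0], [0, 0, 0], [0, 0, 0], [0, 0, 0], [0, 0, 0], [0, 0, 0], [0, 0, 0], [0, 0, 0], [0, 0, 0], [0, 0, 0], [0, 0, 0], [0, 0, 0], [0, 0, 0]]' --jaw '[0, 0, 0, 0, 0, 0, 0, 0, 0, 0, 0, 0, 0, 0, 0, 0]'

```text
clock: 9.97
tcp_pos: [657.0, -209.0, 122.3]
eef_rot: [[-0.0, 1.0, -0.0], [1.0, 0.0, -0.0], [-0.0, -0.0, -1.0]]
force: [-0.1, -0.4, 0.6]
finger_gap: -0.4
```

Request:
arm_command --turn '[[0, 0, 0], [0, 0, 0], [0, 0, 0], [0, 0, 0], [0, 0, 0], [0, 0, 0], [0, 0, 0], [0, 0, 0], [0, 0, 0], [0, 0, 0], [0, 0, 0], [0, 0, 0], [0, 0, 0], [0, 0, 0], [0, 0, 0], [0, 0, 0], [0, 0, 0], [0, 0, 0]]' --slide '[[0, 0, -1], [0, 0, -2.5], [0, 0, -3], [0, 0, -2.5], [0, 0, -1], [1.3, -1.9, 0], [1.7, -2.4, 0], [1.7, -2.4, 0], [1.7, -2.4, 0], [1.7, -2.4, 0], [1.7, -2.4, 0], [1.7, -2.4, 0], [1.7, -2.4, 0], [0.4, -0.6, 0], [0, 0, 0], [0, 0, 0], [0, 0, 0], [0, 0, 0]]' --jaw '[0, 0, 0, 0, 0, 0, 0, 0, 0, 0, 0, 0, 0, 0, 0, 0, 0, 0]'

```text
clock: 11.47
tcp_pos: [465.2, -73.7, 222.3]
eef_rot: [[0.001, 1.0, 0.001], [1.0, -0.001, -0.0], [-0.0, 0.001, -1.0]]
force: [-0.1, -0.3, 0.1]
finger_gap: -0.0
```

```bash
python3 - <<'E'
from h import *
save('wrist','w5.png')
E
```

```text
(no output)
```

View pics/w5.png

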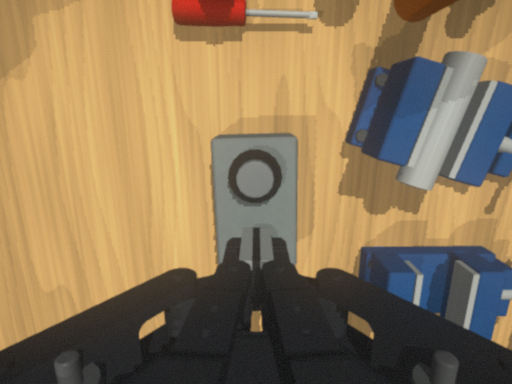

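The button's top is at (255,178), nearly under the tool.

```bash
python3 - <<'E'
from h import *
print(ray('w5.png',255,178,62),ray('w5.png',255,178,66),ray('w5.png',255,178,58))
E
```

```text
[465.2 -70.9  62. ] [465.2 -70.   66. ] [465.2 -71.8  58. ]
```

Request:
arm_command --turn '[[0, 0, 0], [0, 0, 0], [0, 0, 0], [0, 0, 0], [0, 0, 0], [0, 0, 0], [0, 0, 0], [0, 0, 0], [0, 0, 0]]' --slide '[[0, 0, 1], [0, 0, 2.5], [0, 0, 3], [0, 0, 3], [0, 0, 2], [0, 0, 1], [0, 0, 0], [0, 0, 0], [0, 0, 0]]' --jaw '[0, 0, 0, 0, 0, 0, 0, 0, 0]'

```text
clock: 12.27
tcp_pos: [464.5, -73.3, 97.7]
eef_rot: [[0.0, 1.0, 0.001], [1.0, -0.0, -0.0], [-0.0, 0.001, -1.0]]
force: [-0.3, -0.7, -0.4]
finger_gap: 0.3
```

Tip is at about z 81. I'll go down in small steps and watch the force.

Request:
arm_command --turn '[[0, 0, 0], [0, 0, 0], [0, 0, 0], [0, 0, 0], [0, 0, 0], [0, 0, 0]]' --slide '[[0.2, 0, 0.5], [0, 0, 0.5], [0, 0, 0.4], [0, 0, 0], [0, 0, 0], [0, 0, 0]]' --jaw '[0, 0, 0, 0, 0, 0]'

```text
clock: 12.77
tcp_pos: [464.8, -70.9, 83.5]
eef_rot: [[-0.0, 1.0, 0.002], [1.0, 0.0, 0.0], [0.0, 0.002, -1.0]]
force: [2.0, 1.1, 5.1]
finger_gap: -0.2
```

Request:
arm_command --turn '[[0, 0, 0], [0, 0, 0], [0, 0, 0], [0, 0, 0]]' --slide '[[0, 0, 0.3], [0, 0, 0], [0, 0, 0], [0, 0, 0]]' --jaw '[0, 0, 0, 0]'

```text
clock: 13.1
tcp_pos: [464.9, -70.9, 82.4]
eef_rot: [[-0.0, 1.0, 0.003], [1.0, 0.0, -0.0], [-0.0, 0.003, -1.0]]
force: [-3.0, 1.8, 41.2]
finger_gap: -0.2
```

Request:
arm_command --turn '[[0, 0, 0], [0, 0, 0], [0, 0, 0], [0, 0, 0]]' --slide '[[0, 0, 0.3], [0, 0, 0], [0, 0, 0], [0, 0, 0]]' --jaw '[0, 0, 0, 0]'

```text
clock: 13.43
tcp_pos: [465.0, -70.9, 81.7]
eef_rot: [[0.0, 1.0, 0.006], [1.0, -0.0, -0.0], [-0.0, 0.006, -1.0]]
force: [-9.9, 4.6, 82.6]
finger_gap: 0.2
```

The force rose to about 5 N and then climbed steeply, so the button is on its stop (82 N now). I'm lifting off.

Request:
arm_command --turn '[[0, 0, 0], [0, 0, 0], [0, 0, 0], [0, 0, 0], [0, 0, 0], [0, 0, 0], [0, 0, 0], [0, 0, 0], [0, 0, 0], [0, 0, 0], [0, 0, 0], [0, 0, 0]]' --slide '[[0, 0, -0.5], [0, 0, -1], [0, 0, -2], [0, 0, -3], [0, 0, -3], [0, 0, -3], [0, 0, -2], [0, 0, -1], [0, 0, 0], [0, 0, 0], [0, 0, 0], [0, 0, 0]]' --jaw '[0, 0, 0, 0, 0, 0, 0, 0, 0, 0, 0, 0]'

```text
clock: 14.43
tcp_pos: [463.4, -71.0, 231.1]
eef_rot: [[-0.0, 1.0, -0.002], [1.0, 0.0, 0.0], [0.0, -0.002, -1.0]]
force: [0.8, 0.6, 0.3]
finger_gap: 0.2
```

```bash
python3 - <<'E'
from h import *
save('side','e.png');save('scene','e2.png')
a=cv2.imread('pics/e.png');b=cv2.imread('pics/side1.png')
cv2.imwrite('pics/f.png',np.vstack([cv2.resize(i[140:365,90:340],None,fx=1.3,fy=1.3) for i in(b,a)]))
s=bot.read_state();print(s['force'],np.abs(s['qvel']).max())
E
```

```text
[0.02850239 0.45380898 0.94490875] 0.004258186230744238
```

View pics/f.png

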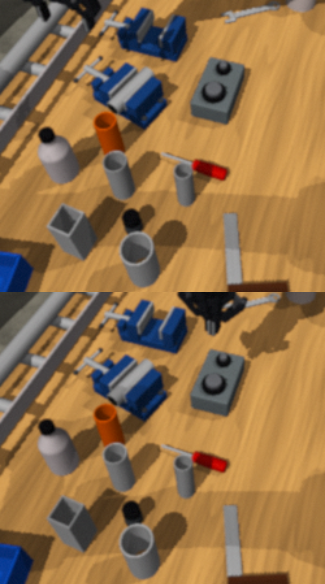

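The before and after views match: nothing has moved, the button is up and the gripper is clear.

```bash
python3 -c "
from station import bot
print(bot.close_job())"
```

```text
the job is handed in; nothing more can be done
None
```

I pointed at the square tube's mouth, then at the empty vice's jaw gap, and pressed the larger button. I then lifted clear and handed the job in. No verdict is reported.

- **Square tube:** the fingertips stayed about 3 cm above the mouth for over 3 s. They started about 7 mm off centre by my measurement, and I corrected that during the hold.
- **Empty vice:** the fingertips held about 3 cm above the jaw gap for over 2 s, within about 3 mm of its measured centre.
- **Button:** the force was about 5 N, then rose steeply, so I took the button to be on its stop. I had queued one downward step too many, so the force reached about 83 N against the 120 N wrist limit. I could not read the button travel directly.
- **Last checks:** at about 23 cm height the force reading was near zero and the arm was still. Comparing the side views by eye from before and after, the tubes, vices and other things in view looked unmoved and the button looked released. The mug was outside that crop, and the wrench and try square only partly in it.

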